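Nip a turned hub in the bench caliper and hold the reading lens up at its balance point

ROBOT

A 7-joint arm with a two-finger parallel gripper is mounted at the origin on a cart in front of the work surface, level with it; the furniture and walls round the work are solid. World frame = base frame: x ahead of the robot, y to its left, z up, the work surface at z = 0. Lengths are in m, angles in degrees, forces in N, time in s.
With the tool pointing down it reaches from about 0.35 to 0.9 m from the base axis. Payload 19.9 kg.
Tool frame: the origin (TCP) lies midway between the tips of the shut fingers; the grasp point (between the pads) lies hold_point_z behind it (hold_point_z is the distance from the TCP to the grasp point, in m); z points along the fingers, y is the line along which they close (so a half turn about z gives the same grasp; the last joint's range is limited). The gripper opens to 94 mm and grips with 3 to 60 N. Pads are 16 mm wide; open, the fingers measure 119 mm over their backs; the gripper's body (75 mm by 177 mm) begins 78 mm behind the grasp point.
Start: joints at [73.539, 23.915, -0.59, 92.452, 0.269, 63.638, -3.037], TCP at [0.152, -0.606, 0.205] pointing down, gripper open.
Joint ranges: [-161.28, 161.28], [-22.2, 115.67], [-73.04, 71.86], [3.21, 147.25], [-68.34, 248.33], [10.77, 114.83], [-161.83, 161.83]. Speed limits (degrees/s): [108.29, 108.29, 136.94, 136.94, 172.46, 172.46, 172.46].

INTERFACE

Orientations are given as a 3x3 rotation matrix whose columns are the frame's x, y, z axes.
In Python, from rig import * gives the robot as it stands.
- The arm moves only by the shell command python3 -m jog 'ROWS' [FORCE]. ROWS is JSON, a list of rows, each an object of numbers: "fingers": the opening, from 0 (shut) to 1 (fully open); "x", "y", "z": the shift along the world's x, y, z in cm; "ax", "ay", "az": the turn, a rotation vector about the world's x, y, z in degrees. In form: [{"fingers": .., "x": .., "y": .., "z": .., "ax": .., "ay": .., "az": ..}, ...]. A call has 1 to 20 rows; each row is the pose to reach, as a shift and turn from the pose commanded when the call began; what a row does not reach only later rows make up. A row lasts 1/8 s, in which the tool goes at most 62.5 mm and 10.7 degrees, less where a joint would pass 70% of its speed; a pose out of reach is approached as far as the arm can. A call with a gripper value outside its range is refused whole. The fingers move at their own pace and stop on an object; FORCE is the grip in N (left out, the last holds). Time passes only in rows, so rows that repeat a pose let the fingers close. It gives the time, the measured TCP pose, the force, the opening and the grip force at its end, in the units of the state.
- state(): the state, without advancing time (a new reading comes with each control period).
- grab_frame(name): name is "scene" or "side" or "wrist"; returns a dict with "color" (420x560x3 uint8, red, green, blue), "mtx" (3x3 intrinsics, pixels), "origin" and "rotation" of the camera in the world. Camera axes: x right, y down, z forward; pixel columns grow to the right and rows downward; lengths in m; the calibration is good to about 2 mm. A picture is of the moment at which its call begins. There is no depth.
- finish_job(): hands the job in; it is judged then, once.
The state is a dict: "time": time; "joint_positions": joint angles; "dq": joint speeds; "tau": joint torques, N m; "tcp_pos": TCP position; "tcp_rot": TCP orientation; "contact_force": force on the tool from outside, world axes, zero at the start; "moment": the same for the moment, N m; "finger_gap": finger opening in m; "grasp_force": force on a finger pad.
Only numpy, scipy, OpenCV 4.12 (cv2) and the standard library are available. Lean on these libraries where they do the work, as an engineer would, in place of code of your own. Each camera call takes 0.05 s, during which the arm holds its last target. There are 200 camera calls.

TASK

Measure the brass hub that stands between the jaws of the caliper on its bench stand: push the caliper's slide shut until the hub is firmly nipped between both jaws, without forcing it, and let go of the slide so that it stays shut on the hub. Then swing the reading lens up by its finger tab to stand upright, at its balance point, in front of the scale; its hinge is loose, so never let it tip over backwards onto the caliper. Finish while still holding the lens there in the gripper (do not let go at the end), with the hub still standing between the jaws and the other things on the bench left alone.

Things in the scene. Friction and masses are not known exactly. Their poses are not given: they have to be found in the camera images.
- stand: Grey bench stand, fixed: base plate 95 x 262 x 10 mm with a steel vernier caliper on edge, jaws down. Origin on the table under the caliper; x away from the robot, y along the beam towards the fixed jaw (left), z up. Beam 4 mm thick, at x = 0, z = 62 to 78 mm. Two posts, 82 mm high, behind it at y = +106 and -118 mm. Yaw varies within 0.25 rad.
- slide_grip (a point): Centre of the steel slide on the beam: a block 12 mm thick (stand x), 60 mm long (y), z = 58 to 84 mm above the table; pinch it across the 12 mm from above. Its jaw hangs down at its +y end, the jaw face 34 mm to +y of this point. Axes parallel to the stand's. To shut, it slides to the stand's +y, with about 1.5 N friction, and stays where it is left.
- slide (a joint): Opening between the caliper's jaw faces in m: 0 with empty jaws shut; grows as the slide moves to the stand's -y, up to 0.075. With the hub nipped it reads 0.020.
- hub_center (a point): Centre, half-way up, of the loose brass hub (about 130 g) upright on the base plate between the jaws: flange 34 mm diameter, 6 mm high, passing below the jaws; stem 20 mm diameter up to 36 mm; 12 mm boss; 40 mm high in all. z along its axis. Starts a few mm clear of the jaws; slides on the base when pushed.
- lens (a joint): Hinge angle of the reading lens in rad: 0 folded flat towards the robot (start), 1.571 upright, with its centre of mass straight above the hinge (balance point); at 2.1 it has fallen back against its stop on the caliper's side. Loose: it falls to either side when let go.
- lens_hinge (a point): Hinge axis of the lens, fixed on the front edge of the stand, 16 mm above the table; axes parallel to the stand's, the hinge axis runs along y.
- lens_tab (a point): Grip point on the finger tab of the lens, 98 mm from the hinge axis; tab 14 mm wide (stand y), 7 mm thick, 76 to 110 mm from the hinge; folded it lies 16 mm above the table. Lens about 80 g, black rim 53 mm diameter centred 54 mm from the hinge. Pinched on its two edges (the 14 mm) it can turn between fingers that keep pointing down. Axes turn with the lens, parallel to the stand's at 0.
- spare_center (a point): Centre of a second, equal brass hub waiting on the table to the robot's right of the lens; to be left alone.
- tape: Roll of masking tape, 56 mm diameter, 16 mm high, lying flat on the table; origin at its underside; to be left alone.
- tweezers: Steel tweezers, 121 mm long, lying on the table; to be left alone.
- paint_bottle: Small dropper paint bottle, 25 mm diameter, 82 mm high, standing right of the stand; origin at its underside; to be left alone.
- caliper_beam: The caliper's fixed part: beam and fixed jaw in one, same origin and axes as the stand. The flat face of the fixed jaw is at y = +85 mm and looks to -y; jaws are 7 mm thick in x and reach down to 22 mm above the table.
There are look-alikes about, which are no part of the job. Leave any blue or red look-alike of the part that bears hub_center alone.

How it is judged:
By the outcome, as a careful person would: the job done as asked, in the order asked, and still so for the second after the job is handed in, while the arm keeps its last pose, push and grip.
It also fails if it takes over 64 s, if anything falls off the work surface, if the arm or the gripper's body presses on something with over 40 N, if the wrist force passes 120 N, or if a joint passes its speed limit or range.

## Working session

There is one attempt and no reset: what is moved stays moved. The work goes in short steps, Python scripts to look and compute and a shell command to move; the robot and the scene stay as the last step left them, time stands still between calls to the robot, and variables do not carry over. Pictures are saved under pics/ and viewed, at most 10 in all, crops included, and the job is handed in when it is done.

```bash
mkdir -p pics; cat > h.py <<'E'
from rig import *
import numpy as np, cv2
def snap(n,f):
    g=grab_frame(n); cv2.imwrite('pics/'+f,g['color'][:,:,::-1]); np.savez('pics/'+f+'.npz',**{k:np.array(v) for k,v in g.items()}); return g
def load(f): return dict(np.load('pics/'+f+'.npz'))
def ray(g,u,v):
    d=np.array(g['rotation'])@np.linalg.inv(np.array(g['mtx']))@np.array([u,v,1.]); return np.array(g['origin']),d/np.linalg.norm(d)
def onz(g,u,v,z):
    o,d=ray(g,u,v); return o+d*(z-o[2])/d[2]
def proj(g,p):
    q=np.array(g['mtx'])@(np.array(g['rotation']).T@(np.array(p)-np.array(g['origin']))); return q[:2]/q[2]
def tri(*rs):
    A=0;b=0
    for o,d in rs:
        P=np.eye(3)-np.outer(d,d);A=A+P;b=b+P@o
    return np.linalg.solve(A,b)
E
python3 - <<'E'
from h import *
a=snap('scene','s0.png');b=snap('side','d0.png')
cv2.imwrite('pics/both.png',cv2.resize(np.vstack([a['color'],b['color']])[:,:,::-1],None,fx=.7,fy=.7))
print(a['origin'],b['origin'],state())
E
```

```text
[-0.09911658  0.32895562  0.74871512] [ 0.1099221  -1.15365752  0.72788984] {'time': 0.1, 'joint_positions': array([73.54023815, 23.94424592, -0.59183039, 92.47996826,  0.27026918,
       63.63726318, -3.03725078]), 'dq': array([ 0.08289139, -0.00250386, -0.07069779, -0.0846716 , -0.04592493,
        0.09859713, -0.06593691]), 'tau': array([ 9.14511038e-04, -8.52587557e+01,  6.39787652e-01, -4.26696754e+01,
       -4.88646131e-02,  1.63892400e-02,  6.67732843e-05]), 'tcp_pos': array([ 0.15199241, -0.6059102 ,  0.20490724]), 'tcp_rot': array([[ 9.69941354e-01,  2.43338561e-01, -3.39553231e-04],
       [ 2.43338782e-01, -9.69940849e-01,  9.92865629e-04],
       [-8.77440565e-05, -1.04564790e-03, -9.99999449e-01]]), 'contact_force': array([0.05099093, 0.19397572, 0.01319208]), 'moment': array([-0.01269026, -0.02808895, -0.00631526]), 'grasp_force': 0.0, 'finger_gap': 0.09383504630165238}
```

View pics/s0.png

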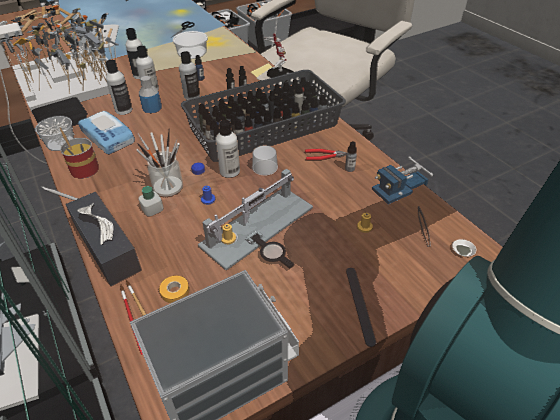

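View pics/d0.png

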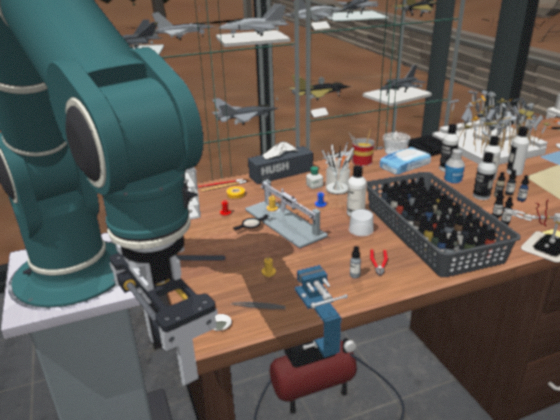

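The scene view shows the stand at about (255,225), the brass hub at (228,233), the lens rim at (272,252), and the spare hub at (365,222). The side view shows the hub at (272,203) and the lens at (250,223).

```bash
python3 - <<'E'
from h import *
g=load('s0.png')
for n,u,v,z in [('hub',228,233,.03),('lensrim',272,252,.016),('tab',292,265,.016),('postL',207,212,.082),('postR',289,175,.082),('spare',365,222,.02),('baseR',311,206,.01),('bL',200,243,.01),('bF',218,267,.01),('redtape',173,287,.008)]:
    print(n,onz(g,u,v,z).round(3))
im=cv2.cvtColor(g['color'],cv2.COLOR_RGB2BGR)
cv2.imwrite('pics/c0.png',cv2.resize(im[150:290,180:390],(800,533),interpolation=cv2.INTER_CUBIC))
w=snap('wrist','w0.png'); s=state(); R=s['tcp_rot']
print(R.T@(np.array(w['origin'])-s['tcp_pos']),R.T@w['rotation'],w['mtx'])
import rig; print([k for k in dir(rig) if 'hold' in k.lower()], getattr(rig,'hold_point_z',None))
E
```

```text
hub [0.55  0.083 0.03 ]
lensrim [0.467 0.024 0.016]
tab [0.416 0.007 0.016]
postL [0.579 0.112 0.082]
postR [ 0.593 -0.093  0.082]
spare [ 0.435 -0.191  0.02 ]
baseR [ 0.547 -0.124  0.01 ]
bL [0.572 0.14  0.01 ]
bF [0.493 0.135 0.01 ]
redtape [0.494 0.232 0.008]
[ 0.07281062  0.00111853 -0.1786229 ] [[-1.48147686e-04 -9.67229457e-01 -2.53903833e-01]
 [ 9.99999832e-01 -1.05946189e-06 -5.79443472e-04]
 [ 5.60185793e-04 -2.53903876e-01  9.67229294e-01]] [[313.2322134    0.         280.40265819]
 [  0.         313.2322134  211.01728818]
 [  0.           0.           1.        ]]
['hold_point_z'] 0.0188
```

View pics/c0.png

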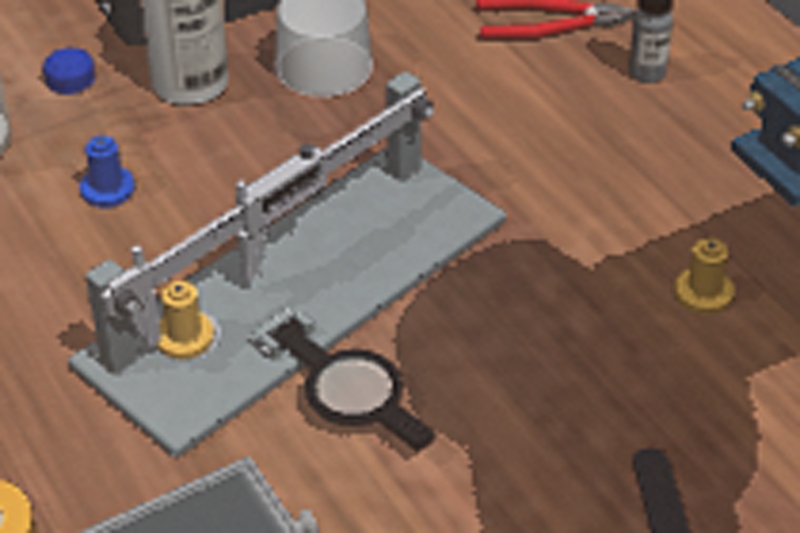

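```bash
python3 -m jog '[{"z":5,"y":5},{"x":4,"y":10,"z":6},{"x":8,"y":16,"z":7},{"x":11,"y":22,"z":7},{"x":14,"y":28,"z":7},{"x":17,"y":34,"z":7},{"x":20,"y":40,"z":7},{"x":23,"y":46,"z":7},{"x":26,"y":52,"z":7},{"x":29,"y":57,"z":7},{"x":31,"y":61,"z":7},{"x":31,"y":61,"z":7},{"x":31,"y":61,"z":7},{"x":31,"y":61,"z":7}]'; python3 - <<'E'
from h import *
w=snap('wrist','w1.png'); s=state(); print(s['tcp_pos'],s['tcp_rot'],s['joint_positions'],s['time'])
E
```

```text
[ 0.1520556  -0.60601375  0.20506829] [[ 9.69932138e-01  2.43375420e-01 -2.29455924e-04]
 [ 2.43375521e-01 -9.69931910e-01  6.67104464e-04]
 [-6.01997932e-05 -7.02890014e-04 -9.99999751e-01]] [73.53821175 23.93620645 -0.59240453 92.46994945  0.26980432 63.6356289
 -3.03738149] 0.2schema error: expected keys fingers, x, y, z, ax, ay, az
```

View pics/w1.png

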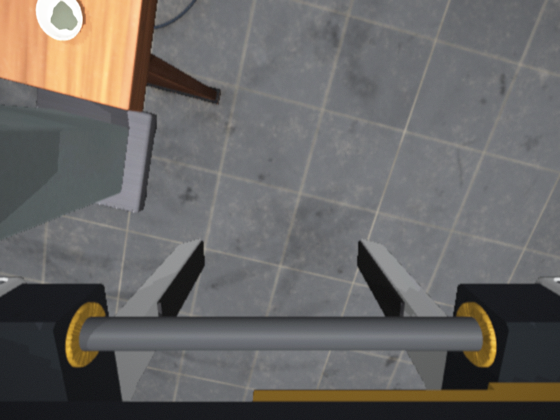

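The arm had not moved because the rows need every key, so this picture only shows the floor. I'll resend the move.

```bash
python3 -m jog '[{"fingers":1,"x":0,"y":5,"z":5,"ax":0,"ay":0,"az":0},{"fingers":1,"x":4,"y":10,"z":6,"ax":0,"ay":0,"az":0},{"fingers":1,"x":8,"y":16,"z":7,"ax":0,"ay":0,"az":0},{"fingers":1,"x":14,"y":28,"z":7,"ax":0,"ay":0,"az":0},{"fingers":1,"x":17,"y":34,"z":7,"ax":0,"ay":0,"az":0},{"fingers":1,"x":20,"y":40,"z":7,"ax":0,"ay":0,"az":0},{"fingers":1,"x":23,"y":46,"z":7,"ax":0,"ay":0,"az":0},{"fingers":1,"x":26,"y":52,"z":7,"ax":0,"ay":0,"az":0},{"fingers":1,"x":29,"y":57,"z":7,"ax":0,"ay":0,"az":0},{"fingers":1,"x":31,"y":61,"z":7,"ax":0,"ay":0,"az":0},{"fingers":1,"x":31,"y":61,"z":7,"ax":0,"ay":0,"az":0},{"fingers":1,"x":31,"y":61,"z":7,"ax":0,"ay":0,"az":0},{"fingers":1,"x":31,"y":61,"z":7,"ax":0,"ay":0,"az":0},{"fingers":1,"x":31,"y":61,"z":7,"ax":0,"ay":0,"az":0}]'; python3 - <<'E'
from h import *
w=snap('wrist','w2.png'); s=state(); print(s['tcp_pos'],s['tcp_rot'],s['joint_positions'],s['time'])
E
```

```text
time: 1.95
tcp_pos: [0.4617, 0.003, 0.2753]
tcp_rot: [[0.97, 0.243, -0.0], [0.243, -0.97, -0.0], [-0.0, 0.0, -1.0]]
contact_force: [0.0, -1.3, 0.3]
finger_gap: 0.0938
grasp_force: 0.0
[0.46175796 0.00279828 0.27535673] [[ 9.70261853e-01  2.42057553e-01 -2.77290275e-04]
 [ 2.42057477e-01 -9.70261871e-01 -2.81390991e-04]
 [-3.37156996e-04  2.05902760e-04 -9.99999922e-01]] [ 31.33879959   4.92551285 -37.32871005 108.53203809   3.24389404
  67.59766784 -83.11805776] 2.0
```

View pics/w2.png

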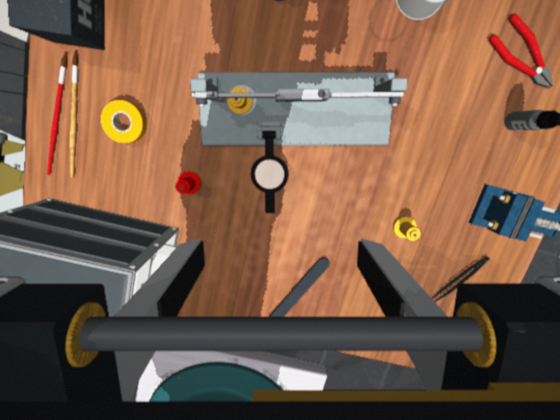

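The wrist view is clear: base front corners at (200,145) and (390,145), hub at (240,100), slide from (277,96) to (330,96), lens rim at (270,173), tab end at (270,212).

```bash
python3 - <<'E'
from h import *
g=load('w2.png')
P={n:onz(g,u,v,z) for n,u,v,z in [('fL',200,145,.01),('fR',390,145,.01),('rim',269.5,173.5,.018),('tabend',269.5,212,.018),('slL',277,96,.082),('slR',330,94,.082),('hub',240,100,.02),('beamL',192,94,.078),('beamR',405,93,.078)]}
for n,p in P.items(): print(n,p.round(4))
d=P['fL']-P['fR']; print(np.linalg.norm(d),np.arctan2(-d[0],d[1]))
d=P['beamL']-P['beamR']; print(np.linalg.norm(d),np.arctan2(-d[0],d[1]))
d=P['rim']-P['tabend']; print(np.linalg.norm(d),np.arctan2(d[1],d[0]))
im=cv2.cvtColor(g['color'],cv2.COLOR_RGB2BGR)[65:220,185:415]
cv2.imwrite('pics/c2.png',cv2.resize(im,(800,539),interpolation=cv2.INTER_CUBIC))
E
```

```text
fL [0.4843 0.1227 0.01  ]
fR [ 0.5483 -0.1333  0.01  ]
rim [0.4703 0.0198 0.018 ]
tabend [0.4162 0.0068 0.018 ]
slL [0.5661 0.0319 0.082 ]
slR [ 0.5825 -0.025   0.082 ]
hub [0.5551 0.0799 0.02  ]
beamL [0.5452 0.1258 0.078 ]
beamR [ 0.6046 -0.1074  0.078 ]
0.2638255368788763 0.24487235280449463
0.24058859188190818 0.24924387796581665
0.05559133073590549 0.23600296976289403
```

View pics/c2.png

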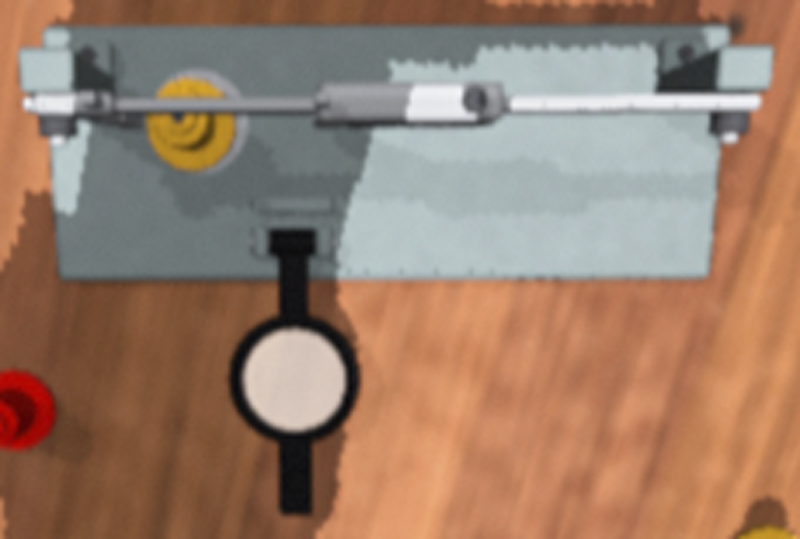

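```bash
python3 - <<'E'
from h import *
g=load('s0.png')
X=np.array([.970,.243,0]);Y=np.array([-.243,.970,0]); c=np.array([.5163,-.0053,0])
print('bottle',onz(g,228,172,0).round(3),'cup',onz(g,263,172,0).round(3))
b=onz(g,228,172,0)
for z in(.1,.13,.15,.17): print(z,proj(g,[b[0],b[1],z]))
w=load('w2.png'); p=onz(w,302.7,95,.084); q=onz(w,269.5,173.5,.018)
print('slide',p.round(4),'rim',q.round(4), 'tabgrip',(q-X*.044).round(4), 'hinge',(q+X*.054).round(4))
s=state()['tcp_pos'];print('cm to slide',(p-s)*100, -(s[2]-.054)*100)
E
```

```text
bottle [ 0.769 -0.02   0.   ] cup [ 0.723 -0.095  0.   ]
0.1 [224.36067339 139.22640073]
0.13 [223.17962042 128.59054387]
0.15 [222.36717961 121.27418775]
0.17 [221.53377536 113.76904742]
slide [0.5738 0.0044 0.084 ] rim [0.4703 0.0198 0.018 ] tabgrip [0.4276 0.0091 0.018 ] hinge [0.5227 0.0329 0.018 ]
cm to slide [ 11.20831114   0.15887938 -19.13567291] -22.135672908504993
```

```bash
python3 -m jog '[{"fingers":1,"x":2,"y":0,"z":0,"ax":0,"ay":0,"az":10},{"fingers":1,"x":4,"y":0,"z":-1,"ax":0,"ay":0,"az":20},{"fingers":0.6,"x":6,"y":0,"z":-3,"ax":0,"ay":0,"az":30},{"fingers":0.6,"x":8,"y":0.1,"z":-5,"ax":0,"ay":0,"az":40},{"fingers":0.6,"x":10,"y":0.1,"z":-7,"ax":0,"ay":0,"az":50},{"fingers":0.6,"x":11.2,"y":0.1,"z":-9,"ax":0,"ay":0,"az":60},{"fingers":0.6,"x":11.2,"y":0.1,"z":-11,"ax":0,"ay":0,"az":70},{"fingers":0.6,"x":11.2,"y":0.1,"z":-12,"ax":0,"ay":0,"az":80},{"fingers":0.6,"x":11.2,"y":0.1,"z":-12,"ax":0,"ay":0,"az":90},{"fingers":0.6,"x":11.2,"y":0.1,"z":-12,"ax":0,"ay":0,"az":90},{"fingers":0.6,"x":11.2,"y":0.1,"z":-12,"ax":0,"ay":0,"az":90},{"fingers":0.6,"x":11.2,"y":0.1,"z":-12,"ax":0,"ay":0,"az":90}]' 20; python3 - <<'E'
from h import *
w=snap('wrist','w3.png'); s=state(); print(s['tcp_pos'],s['joint_positions'],s['time'])
print(proj(w,s['tcp_pos']), proj(w,[s['tcp_pos'][0],s['tcp_pos'][1],.084]))
E
```

```text
time: 3.5
tcp_pos: [0.5741, 0.0046, 0.1556]
tcp_rot: [[-0.241, 0.971, 0.0], [0.971, 0.241, -0.001], [-0.001, 0.0, -1.0]]
contact_force: [0.1, -0.2, 0.0]
finger_gap: 0.056
grasp_force: 0.0
[0.57410077 0.00465481 0.15561484] [ 33.17533185  29.29829873 -48.24189891 101.48293771  24.84183277
  60.46312533 -10.03277518] 3.55
[281.78654582 251.45437396] [281.40016034 218.81796677]
```

View pics/w3.png

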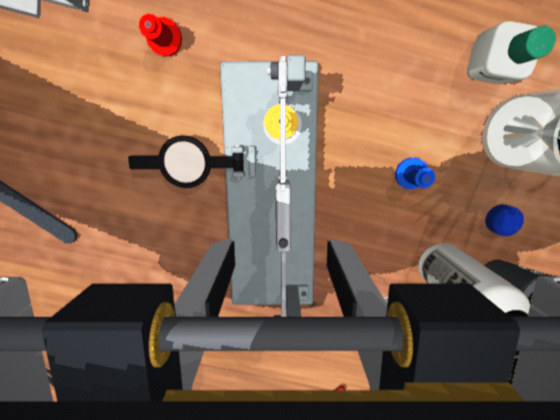

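The slide spans rows 184 to 250 at column 283, and the TCP projects to (281,219), so the gripper is centred over it. Next I descend and pinch.

```bash
python3 -m jog '[{"fingers":0.6,"x":0,"y":0,"z":-3,"ax":0,"ay":0,"az":0},{"fingers":0.6,"x":0,"y":0,"z":-6,"ax":0,"ay":0,"az":0},{"fingers":0.6,"x":0,"y":0,"z":-9,"ax":0,"ay":0,"az":0},{"fingers":0.6,"x":0,"y":0,"z":-10.1,"ax":0,"ay":0,"az":0},{"fingers":0.6,"x":0,"y":0,"z":-10.1,"ax":0,"ay":0,"az":0},{"fingers":0.05,"x":0,"y":0,"z":-10.1,"ax":0,"ay":0,"az":0},{"fingers":0.05,"x":0,"y":0,"z":-10.1,"ax":0,"ay":0,"az":0},{"fingers":0.05,"x":0,"y":0,"z":-10.1,"ax":0,"ay":0,"az":0},{"fingers":0.05,"x":0,"y":0,"z":-10.1,"ax":0,"ay":0,"az":0},{"fingers":0.05,"x":0,"y":0,"z":-10.1,"ax":0,"ay":0,"az":0},{"fingers":0.05,"x":0,"y":0,"z":-10.1,"ax":0,"ay":0,"az":0}]' 15
```

```text
time: 4.92
tcp_pos: [0.5759, 0.0052, 0.0548]
tcp_rot: [[-0.243, 0.97, 0.004], [0.97, 0.243, 0.001], [0.0, 0.004, -1.0]]
contact_force: [14.7, 2.9, -9.3]
finger_gap: 0.0116
grasp_force: 15.0
```

```bash
python3 -m jog '[{"fingers":0.05,"x":0.2,"y":0.05,"z":0,"ax":0,"ay":0,"az":0},{"fingers":0.05,"x":0.2,"y":0.05,"z":0,"ax":0,"ay":0,"az":0},{"fingers":0.05,"x":0.2,"y":0.05,"z":0,"ax":0,"ay":0,"az":0}]'; python3 -m jog '[{"fingers":0.05,"x":-0.12,"y":0.48,"z":0,"ax":0,"ay":0,"az":0},{"fingers":0.05,"x":-0.24,"y":0.97,"z":0,"ax":0,"ay":0,"az":0},{"fingers":0.05,"x":-0.36,"y":1.45,"z":0,"ax":0,"ay":0,"az":0},{"fingers":0.05,"x":-0.49,"y":1.94,"z":0,"ax":0,"ay":0,"az":0},{"fingers":0.05,"x":-0.61,"y":2.42,"z":0,"ax":0,"ay":0,"az":0},{"fingers":0.05,"x":-0.73,"y":2.91,"z":0,"ax":0,"ay":0,"az":0},{"fingers":0.05,"x":-0.73,"y":2.91,"z":0,"ax":0,"ay":0,"az":0},{"fingers":0.05,"x":-0.73,"y":2.91,"z":0,"ax":0,"ay":0,"az":0}]'
```

```text
time: 5.3
tcp_pos: [0.5762, 0.0053, 0.0546]
tcp_rot: [[-0.243, 0.97, 0.0], [0.97, 0.243, -0.0], [-0.0, -0.0, -1.0]]
contact_force: [-1.1, -1.2, 6.7]
finger_gap: 0.0124
grasp_force: 15.0
time: 6.3
tcp_pos: [0.5687, 0.0347, 0.0546]
tcp_rot: [[-0.244, 0.97, -0.0], [0.97, 0.244, 0.0], [0.0, -0.0, -1.0]]
contact_force: [-2.6, 2.0, 7.1]
finger_gap: 0.012
grasp_force: 15.0
```

```bash
python3 -m jog '[{"fingers":0.05,"x":-0.1,"y":0.39,"z":0,"ax":0,"ay":0,"az":0},{"fingers":0.05,"x":-0.2,"y":0.78,"z":0,"ax":0,"ay":0,"az":0},{"fingers":0.05,"x":-0.2,"y":0.78,"z":0,"ax":0,"ay":0,"az":0},{"fingers":0.05,"x":-0.2,"y":0.78,"z":0,"ax":0,"ay":0,"az":0}]'; python3 - <<'E'
from h import *
w=snap('wrist','w4.png')
cv2.imwrite('pics/c4.png',cv2.resize(w['color'][20:260,140:420,::-1],(700,600)))
E
```

```text
time: 6.8
tcp_pos: [0.5668, 0.0423, 0.0546]
tcp_rot: [[-0.243, 0.97, -0.0], [0.97, 0.243, -0.0], [-0.0, -0.0, -1.0]]
contact_force: [-1.7, 1.0, 6.1]
finger_gap: 0.0123
grasp_force: 15.0
```

View pics/c4.png

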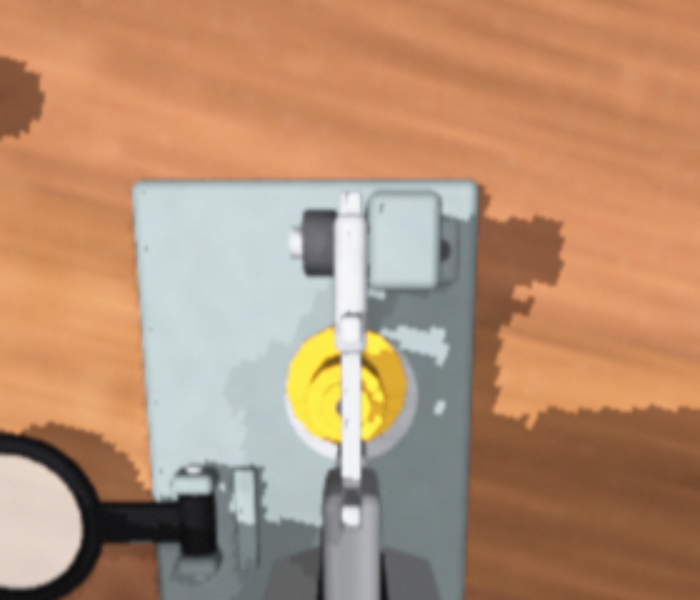

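The hub stands upright at crop (350,390), close to the slide's jaw and not yet nipped. I'll close in small steps and watch the force.

```bash
python3 -m jog '[{"fingers":0.05,"x":-0.05,"y":0.19,"z":0,"ax":0,"ay":0,"az":0},{"fingers":0.05,"x":-0.05,"y":0.19,"z":0,"ax":0,"ay":0,"az":0}]' | grep -E "tcp_pos|contact"; python3 -m jog '[{"fingers":0.05,"x":-0.05,"y":0.19,"z":0,"ax":0,"ay":0,"az":0},{"fingers":0.05,"x":-0.05,"y":0.19,"z":0,"ax":0,"ay":0,"az":0}]' | grep -E "tcp_pos|contact"
```

```text
tcp_pos: [0.5664, 0.0437, 0.0546]
contact_force: [-2.0, -1.0, 6.9]
tcp_pos: [0.5659, 0.0456, 0.0546]
contact_force: [-1.4, -2.3, 6.7]
```

```bash
for i in 1; do python3 -m jog '[{"fingers":0.05,"x":-0.03,"y":0.1,"z":0,"ax":0,"ay":0,"az":0},{"fingers":0.05,"x":-0.03,"y":0.1,"z":0,"ax":0,"ay":0,"az":0}]' | grep -E "tcp_pos|contact"; python3 -m jog '[{"fingers":0.05,"x":-0.03,"y":0.1,"z":0,"ax":0,"ay":0,"az":0},{"fingers":0.05,"x":-0.03,"y":0.1,"z":0,"ax":0,"ay":0,"az":0}]' | grep -E "tcp_pos|contact"; done
```

```text
tcp_pos: [0.5657, 0.0465, 0.0547]
contact_force: [-1.2, -2.4, 6.3]
tcp_pos: [0.5655, 0.0475, 0.0546]
contact_force: [-0.6, -2.7, 6.7]
```

```bash
python3 -m jog '[{"fingers":0.05,"x":-0.03,"y":0.1,"z":0,"ax":0,"ay":0,"az":0},{"fingers":0.05,"x":-0.03,"y":0.1,"z":0,"ax":0,"ay":0,"az":0}]' | grep -E "tcp_pos|contact"; python3 -m jog '[{"fingers":0.05,"x":-0.03,"y":0.1,"z":0,"ax":0,"ay":0,"az":0},{"fingers":0.05,"x":-0.03,"y":0.1,"z":0,"ax":0,"ay":0,"az":0}]' | grep -E "tcp_pos|contact"
```

```text
tcp_pos: [0.5653, 0.0479, 0.0547]
contact_force: [-0.0, -5.4, 6.8]
tcp_pos: [0.5653, 0.048, 0.0546]
contact_force: [1.8, -9.5, 6.1]
```

```bash
python3 - <<'E'
from h import *
w=snap('wrist','w5.png')
cv2.imwrite('pics/c5.png',cv2.resize(w['color'][80:240,200:360,::-1],(600,600),interpolation=cv2.INTER_CUBIC))
E
```

```text
(no output)
```

View pics/c5.png

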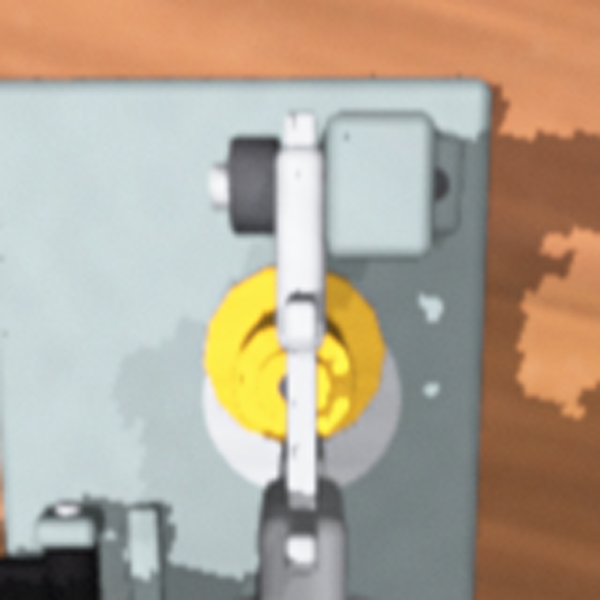

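The slide stalled at 9.5 N after about 44 mm of travel, with the hub upright and moved up against the fixed jaw, so it is nipped. Now I release and rise.

```bash
python3 -m jog '[{"fingers":0.5,"x":0,"y":0,"z":0,"ax":0,"ay":0,"az":0},{"fingers":0.5,"x":0,"y":0,"z":0,"ax":0,"ay":0,"az":0},{"fingers":0.5,"x":0,"y":0,"z":0,"ax":0,"ay":0,"az":0},{"fingers":0.5,"x":0,"y":0,"z":0,"ax":0,"ay":0,"az":0},{"fingers":0.5,"x":0,"y":0,"z":3,"ax":0,"ay":0,"az":0},{"fingers":0.5,"x":0,"y":0,"z":8,"ax":0,"ay":0,"az":0},{"fingers":0.5,"x":0,"y":0,"z":13,"ax":0,"ay":0,"az":0},{"fingers":0.5,"x":0,"y":0,"z":13,"ax":0,"ay":0,"az":0},{"fingers":0.5,"x":0,"y":0,"z":13,"ax":0,"ay":0,"az":0}]'; python3 - <<'E'
from h import *
w=snap('wrist','w6.png')
cv2.imwrite('pics/c6.png',cv2.resize(w['color'][60:260,90:350,::-1],(780,600),interpolation=cv2.INTER_CUBIC))
E
```

```text
time: 9.52
tcp_pos: [0.5643, 0.0497, 0.1839]
tcp_rot: [[-0.243, 0.97, -0.0], [0.97, 0.243, -0.0], [-0.0, -0.001, -1.0]]
contact_force: [-0.1, -0.5, -0.5]
finger_gap: 0.0469
grasp_force: 0.0
```

View pics/c6.png

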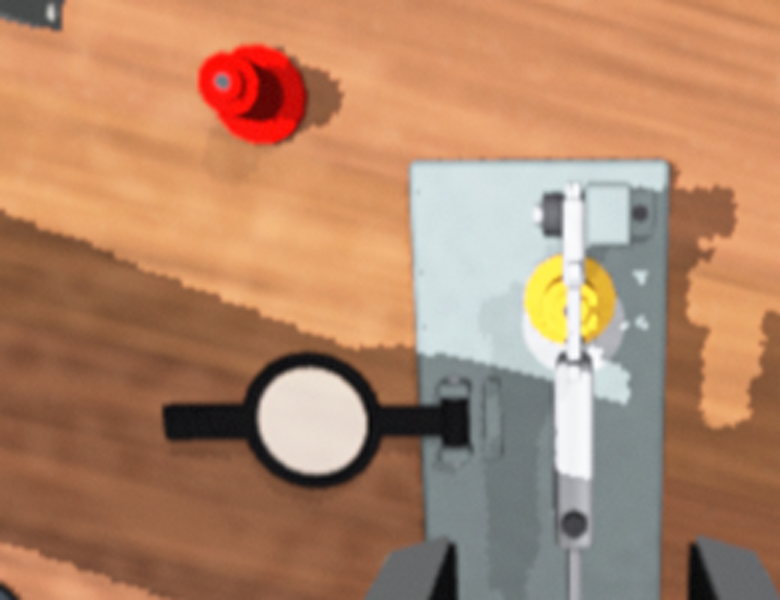

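The slide stays shut on the hub, with the hub upright. The lens tab end is at crop (163,421) and the rim at (313,419). I'll locate the tab and check clearance to the drawer cabinet.

```bash
python3 - <<'E'
from h import *
w=load('w6.png');a=load('s0.png');b=load('w2.png');X=np.array([.970,.243,0])
t=onz(w,144.3,200.3,.019);r=onz(w,194.3,199.7,.018);h=onz(w,241.7,200.7,.02)
print(t,r,h,'grip via tip',t+X*.012,'via rim',r-X*.044,'yaw',np.arctan2(*(r-t)[1::-1]), 'hinge',r+X*.054)
c=tri(ray(a,246,273),ray(b,176,232));print('cab corner',c,proj(a,c),proj(b,c))
print(state()['tcp_pos'])
E
```

```text
[0.41624763 0.00726061 0.019     ] [0.47044823 0.02132433 0.018     ] [0.52265124 0.03368483 0.02      ] grip via tip [0.42788763 0.01017661 0.019     ] via rim [0.42776823 0.01063233 0.018     ] yaw 0.2538764561591568 hinge [0.52282823 0.03444633 0.018     ]
cab corner [0.38616188 0.11673072 0.09322557] [248.26733613 272.93762977] [173.25372778 230.00330607]
[0.56405461 0.04976714 0.18348268]
```

```bash
python3 -m jog '[{"fingers":0.5,"x":-2,"y":-0.6,"z":1,"ax":0,"ay":0,"az":-10},{"fingers":0.5,"x":-4,"y":-1.2,"z":1,"ax":0,"ay":0,"az":-20},{"fingers":0.5,"x":-6,"y":-1.8,"z":1,"ax":0,"ay":0,"az":-30},{"fingers":0.5,"x":-8,"y":-2.4,"z":1,"ax":0,"ay":0,"az":-40},{"fingers":0.5,"x":-10,"y":-3,"z":1,"ax":0,"ay":0,"az":-50},{"fingers":0.5,"x":-12,"y":-3.5,"z":0,"ax":0,"ay":0,"az":-60},{"fingers":0.5,"x":-13.6,"y":-3.93,"z":-2,"ax":0,"ay":0,"az":-70},{"fingers":0.5,"x":-13.6,"y":-3.93,"z":-4,"ax":0,"ay":0,"az":-80},{"fingers":0.5,"x":-13.6,"y":-3.93,"z":-6,"ax":0,"ay":0,"az":-90},{"fingers":0.5,"x":-13.6,"y":-3.93,"z":-8,"ax":0,"ay":0,"az":-90},{"fingers":0.5,"x":-13.6,"y":-3.93,"z":-10,"ax":0,"ay":0,"az":-90},{"fingers":0.5,"x":-13.6,"y":-3.93,"z":-12,"ax":0,"ay":0,"az":-90},{"fingers":0.5,"x":-13.6,"y":-3.93,"z":-12,"ax":0,"ay":0,"az":-90},{"fingers":0.5,"x":-13.6,"y":-3.93,"z":-12,"ax":0,"ay":0,"az":-90}]'; python3 - <<'E'
from h import *
w=snap('wrist','w7.png'); s=state();print(s['tcp_pos'],s['joint_positions'],proj(w,[.428,.0104,.019]),proj(w,[s['tcp_pos'][0],s['tcp_pos'][1],.019]))
E
```

```text
time: 11.32
tcp_pos: [0.4285, 0.0109, 0.0646]
tcp_rot: [[0.97, 0.244, -0.0], [0.244, -0.97, 0.0], [-0.0, -0.0, -1.0]]
contact_force: [0.1, -0.3, 1.0]
finger_gap: 0.0473
grasp_force: 0.0
[0.42873907 0.01076955 0.06485448] [ 25.09405657  19.56851125 -34.80551608 125.12116574  17.33655316
  39.89937857 -97.50683717] [279.45942379 229.6525974 ] [279.22108116 228.63057484]
```

View pics/w7.png

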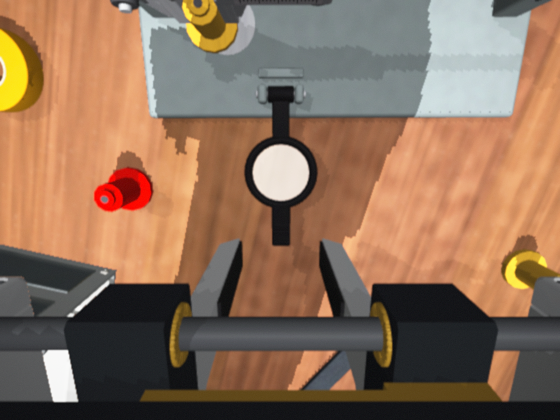

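The tab spans (281, 205–245) and the grip target falls at (279,229), so the fingers straddle it with about 1 mm offset. I'll correct that, descend and pinch.

```bash
python3 -m jog '[{"fingers":0.5,"x":0,"y":-0.1,"z":-2,"ax":0,"ay":0,"az":0},{"fingers":0.5,"x":0,"y":-0.1,"z":-4,"ax":0,"ay":0,"az":0},{"fingers":0.5,"x":0,"y":-0.1,"z":-6,"ax":0,"ay":0,"az":0},{"fingers":0.5,"x":0,"y":-0.1,"z":-6,"ax":0,"ay":0,"az":0},{"fingers":0.05,"x":0,"y":-0.1,"z":-6,"ax":0,"ay":0,"az":0},{"fingers":0.05,"x":0,"y":-0.1,"z":-6,"ax":0,"ay":0,"az":0},{"fingers":0.05,"x":0,"y":-0.1,"z":-6,"ax":0,"ay":0,"az":0},{"fingers":0.05,"x":0,"y":-0.1,"z":-6,"ax":0,"ay":0,"az":0},{"fingers":0.05,"x":0,"y":-0.1,"z":-6,"ax":0,"ay":0,"az":0},{"fingers":0.05,"x":0,"y":-0.1,"z":-6,"ax":0,"ay":0,"az":0}]' 10
```

```text
time: 12.62
tcp_pos: [0.4285, 0.0106, 0.0046]
tcp_rot: [[0.97, 0.244, 0.0], [0.244, -0.97, 0.001], [0.0, -0.001, -1.0]]
contact_force: [-2.8, 6.2, 4.8]
finger_gap: 0.0136
grasp_force: 10.0
```

```bash
python3 -m jog '[{"fingers":0.05,"x":0,"y":0.06,"z":0,"ax":0,"ay":0,"az":0},{"fingers":0.05,"x":0.04,"y":0.07,"z":0.85,"ax":0,"ay":0,"az":0},{"fingers":0.05,"x":0.15,"y":0.1,"z":1.68,"ax":0,"ay":0,"az":0},{"fingers":0.05,"x":0.32,"y":0.14,"z":2.51,"ax":0,"ay":0,"az":0},{"fingers":0.05,"x":0.56,"y":0.2,"z":3.32,"ax":0,"ay":0,"az":0},{"fingers":0.05,"x":0.88,"y":0.28,"z":4.1,"ax":0,"ay":0,"az":0},{"fingers":0.05,"x":1.26,"y":0.38,"z":4.85,"ax":0,"ay":0,"az":0},{"fingers":0.05,"x":1.7,"y":0.49,"z":5.56,"ax":0,"ay":0,"az":0},{"fingers":0.05,"x":2.2,"y":0.61,"z":6.24,"ax":0,"ay":0,"az":0},{"fingers":0.05,"x":2.75,"y":0.75,"z":6.86,"ax":0,"ay":0,"az":0},{"fingers":0.05,"x":2.75,"y":0.75,"z":6.86,"ax":0,"ay":0,"az":0},{"fingers":0.05,"x":2.75,"y":0.75,"z":6.86,"ax":0,"ay":0,"az":0}]'
```

```text
time: 14.12
tcp_pos: [0.4561, 0.0176, 0.0737]
tcp_rot: [[0.97, 0.244, 0.0], [0.244, -0.97, 0.0], [0.0, -0.0, -1.0]]
contact_force: [-3.1, 5.2, 2.1]
finger_gap: 0.0138
grasp_force: 10.0
```

```bash
python3 -m jog '[{"fingers":0.05,"x":0.59,"y":0.19,"z":0.57,"ax":0,"ay":0,"az":0},{"fingers":0.05,"x":1.25,"y":0.36,"z":1.09,"ax":0,"ay":0,"az":0},{"fingers":0.05,"x":1.94,"y":0.54,"z":1.54,"ax":0,"ay":0,"az":0},{"fingers":0.05,"x":2.67,"y":0.72,"z":1.93,"ax":0,"ay":0,"az":0},{"fingers":0.05,"x":3.43,"y":0.91,"z":2.25,"ax":0,"ay":0,"az":0},{"fingers":0.05,"x":4.21,"y":1.11,"z":2.51,"ax":0,"ay":0,"az":0},{"fingers":0.05,"x":5.02,"y":1.31,"z":2.69,"ax":0,"ay":0,"az":0},{"fingers":0.05,"x":5.82,"y":1.51,"z":2.8,"ax":0,"ay":0,"az":0},{"fingers":0.05,"x":5.82,"y":1.51,"z":2.8,"ax":0,"ay":0,"az":0},{"fingers":0.05,"x":5.82,"y":1.51,"z":2.8,"ax":0,"ay":0,"az":0}]'; python3 - <<'E'
from h import *
w=snap('wrist','w8.png');s=state();p=s['tcp_pos'];d=snap('side','d8.png');a=snap('scene','s8.png')
print(p,s['contact_force'])
A=a['color'][170:290,180:320,::-1];D=d['color'][170:260,210:340,::-1]
cv2.imwrite('pics/c8.png',np.hstack([cv2.resize(w['color'][:300,150:420,::-1],(400,444)),cv2.resize(D,(400,444))]))
hX=np.array([.5228,.034]);X=np.array([.970,.243]); print('X from hinge',(p[:2]-hX)@X)
E
```

```text
time: 15.38
tcp_pos: [0.5145, 0.0324, 0.1011]
tcp_rot: [[0.97, 0.243, 0.0], [0.243, -0.97, 0.0], [0.001, -0.0, -1.0]]
contact_force: [0.2, 3.6, 1.8]
finger_gap: 0.0138
grasp_force: 10.0
[0.51435447 0.03238101 0.10106486] [-0.12308169  3.93295844  1.20219758]
X from hinge -0.008585576913432768
```

View pics/c8.png

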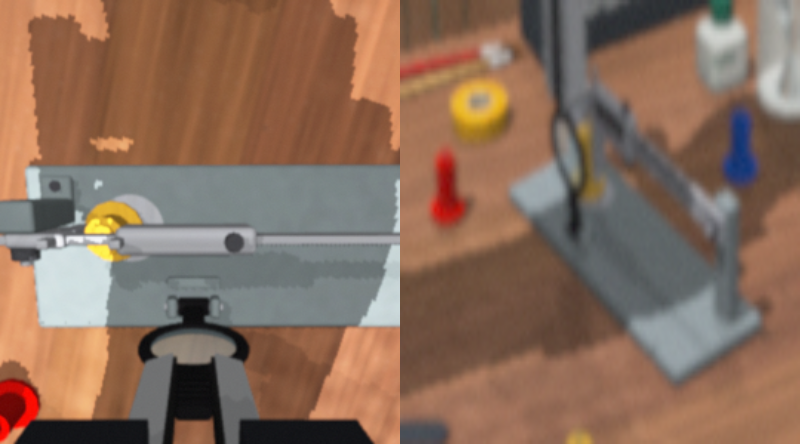

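The lens stands at roughly 85° in the grip, with rim and tab visible, and the hub is undisturbed. I'll go the last 0.85 cm and check the angle in the side view.

```bash
python3 -m jog '[{"fingers":0.05,"x":0.28,"y":0.09,"z":0.02,"ax":0,"ay":0,"az":0},{"fingers":0.05,"x":0.55,"y":0.16,"z":0.04,"ax":0,"ay":0,"az":0},{"fingers":0.05,"x":0.82,"y":0.23,"z":0.04,"ax":0,"ay":0,"az":0},{"fingers":0.05,"x":0.82,"y":0.23,"z":0.04,"ax":0,"ay":0,"az":0},{"fingers":0.05,"x":0.82,"y":0.23,"z":0.04,"ax":0,"ay":0,"az":0},{"fingers":0.05,"x":0.82,"y":0.23,"z":0.04,"ax":0,"ay":0,"az":0}]'; python3 - <<'E'
from h import *
p=state()['tcp_pos'];X=np.array([.970,.243]);H=np.array([.5228,.034]);print('X',(p[:2]-H)@X)
d=snap('side','d9.png')
c=cv2.resize(d['color'][185:255,240:290,::-1],None,fx=8,fy=8,interpolation=cv2.INTER_CUBIC)
for deg,col in((80,(255,0,0)),(90,(0,255,0)),(100,(0,0,255))):
    t=np.radians(deg)
    for r in (0,.0275,.054,.0805):
        q=proj(d,[H[0]-X[0]*r*np.cos(t),H[1]-X[1]*r*np.cos(t),.016+r*np.sin(t)]); print(deg,r,q.round(1))
        cv2.circle(c,tuple(int(round(k)) for k in ((q-[240,185])*8+4)),3,col,-1)
cv2.imwrite('pics/c9.png',c)
E
```

```text
time: 16.27
tcp_pos: [0.5225, 0.0345, 0.1014]
tcp_rot: [[0.97, 0.243, 0.0], [0.243, -0.97, 0.0], [0.0, 0.0, -1.0]]
contact_force: [-0.3, 1.9, 2.5]
finger_gap: 0.0141
grasp_force: 10.0
X -0.00014017193103854387
80 0 [267.2 216.9]
80 0.0275 [265.5 209. ]
80 0.054 [263.7 201.1]
80 0.0805 [261.9 193.1]
90 0 [267.2 216.9]
90 0.0275 [266.9 208.3]
90 0.054 [266.5 199.9]
90 0.0805 [266.2 191.3]
100 0 [267.2 216.9]
100 0.0275 [268.3 208. ]
100 0.054 [269.3 199.2]
100 0.0805 [270.4 190.3]
```

View pics/c9.png

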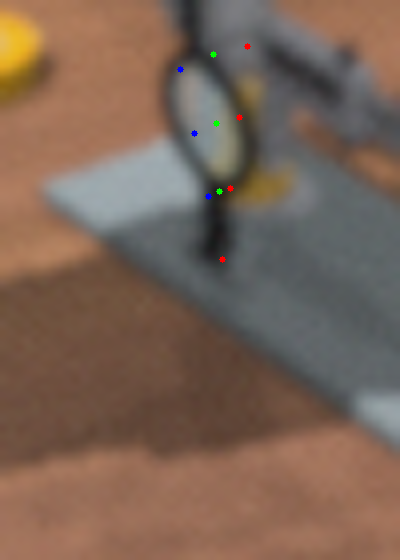

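```bash
python3 - <<'E'
from h import *
w=snap('wrist','w9.png');X=np.array([.970,.243]);H=np.array([.5228,.034]);Y=np.array([-.243,.970])
for s in(1,-1):
    e=H+Y*s*.0265; q=proj(w,[*e,.070]); print('expected',q.round(1))
    u,v=int(q[0]),int(q[1]); g=cv2.cvtColor(w['color'],cv2.COLOR_RGB2GRAY)
    print(g[v-14:v+15:2,u-12:u+13:2])
E
```

```text
expected [242.3 234.9]
[[132 132 133 134 134 134 136 136 137 134 135 134 135]
 [134 133 134 136 133 134 135 135 135 136 136 134 136]
 [134 133 135 133 133 134 133 135 136 134 134 135 135]
 [132 134 132 132 133 133 133 133 133 133 133 133 134]
 [113 112 111 113 117 115 119 117 117 118 118 116  97]
 [105 102  98 106 101 101 104  99  99 103  85  49  21]
 [106 105 103 106 103  99  97  97  97  62  22  12  13]
 [106 103 104 104 102  99  96  94  49  17  14  14  22]
 [105 105 103 106 102  98  98  73  15  11  13  21  61]
 [107 103 106 107 105 101  98  36  12  10  11  49  95]
 [108 104 107 108 107 105  95  21  12  11  13  74 126]
 [107 106 107 108 108 109  95  22  11  18  36  86 121]
 [107 106 108 109 107 109 106  39  15  67 108 112 113]
 [108 106 106 106 110 109 113  83  21 104 114 116 114]
 [105 105 102 104 104 108 113 109  70 111 113 115 114]]
expected [317.2 234.9]
[[125 132 132 133 132 133 135 134 133 132 132 134 136]
 [130 132 134 134 133 134 134 135 133 132 132 134 135]
 [130 133 134 134 135 134 134 134 133 133 132 135 134]
 [117 120 127 132 134 134 132 132 134 131 134 133 132]
 [ 64  90  97 102 104 110 113 108 111 110 112 110 110]
 [ 13  22  48  78  93  94  93  89  87  93 101  88  86]
 [ 18  17  13  23  60  87  87  84  85  91  89  85  83]
 [ 51  22  14  13  14  53  84  83  86  91  89  86  87]
 [ 83  57  18  13  14  20  67  83  90  91  90  90  89]
 [114  91  39  10  11  14  36  84  91  91  91  90  92]
 [121 115  50  10  12  11  26  82  92  92  92  92  95]
 [114 113  67  36  18  14  27  85  93  89  91  93  93]
 [113 115 113 107  76  14  42  91  92  92  92  94  90]
 [114 114 114 115 102  26  76  95  93  93  91  91  88]
 [114 114 113 113 111  66  93  95  95  91  91  89  85]]
```

```bash
python3 - <<'E'
from h import *
X=np.array([.970,.243,0]);H=np.array([.5228,.034,.016])
for f in('w2.png','w7.png','w8.png','w9.png'):
    w=load(f);g=cv2.cvtColor(w['color'],cv2.COLOR_RGB2GRAY);q=proj(w,H+[0,0,.004]);u=int(round(q[0]));v=int(q[1])
    print(f,'hinge',q.round(1),[ (k,int(g[k,u])) for k in range(v-10,v+14)])
w=load('w7.png');print('w7 rim',proj(w,H-X*.054).round(1));g=w['color'].min(2)
m=(g<45).astype(np.uint8);m[:,:240]=0;m[:,325:]=0;m[:135]=0;m[215:]=0
ys,xs=np.nonzero(m);print(xs.min(),xs.max(),ys[xs<=xs.min()+1].mean(),ys[xs>=xs.max()-1].mean())
for f in('w8.png','w9.png'):
  w=load(f)
  for d in(80,85,90,95):
    t=np.radians(d);c=H+np.array([0,0,1])*.054*np.sin(t)-X*.054*np.cos(t);print(f,d,proj(w,c).round(1))
g=cv2.cvtColor(load('w8.png')['color'],cv2.COLOR_RGB2GRAY);print([(k,int(g[k,225:260].argmin()+225)) for k in range(222,262,2)])
E
```

```text
w2.png hinge [268.3 133.4] [(123, 121), (124, 118), (125, 103), (126, 96), (127, 107), (128, 114), (129, 112), (130, 80), (131, 35), (132, 15), (133, 20), (134, 18), (135, 17), (136, 15), (137, 13), (138, 18), (139, 20), (140, 21), (141, 19), (142, 17), (143, 23), (144, 21), (145, 20), (146, 20)]
w7.png hinge [279.6  91.3] [(81, 127), (82, 134), (83, 137), (84, 130), (85, 109), (86, 59), (87, 26), (88, 20), (89, 21), (90, 23), (91, 25), (92, 27), (93, 26), (94, 25), (95, 24), (96, 22), (97, 18), (98, 16), (99, 14), (100, 18), (101, 26), (102, 30), (103, 29), (104, 29)]
w8.png hinge [279.8 206.7] [(196, 128), (197, 130), (198, 131), (199, 126), (200, 100), (201, 56), (202, 23), (203, 19), (204, 20), (205, 20), (206, 18), (207, 15), (208, 12), (209, 15), (210, 15), (211, 15), (212, 15), (213, 15), (214, 14), (215, 12), (216, 16), (217, 15), (218, 16), (219, 20)]
w9.png hinge [279.9 215.9] [(205, 124), (206, 131), (207, 132), (208, 129), (209, 110), (210, 73), (211, 30), (212, 18), (213, 19), (214, 20), (215, 19), (216, 13), (217, 12), (218, 15), (219, 15), (220, 15), (221, 12), (222, 12), (223, 13), (224, 15), (225, 17), (226, 18), (227, 28), (228, 43)]
w7 rim [279.7 171.1]
244 317 171.6086956521739 171.73076923076923
w8.png 80 [279.6 236.1]
w8.png 85 [279.6 230.2]
w8.png 90 [279.6 223.8]
w8.png 95 [279.6 217.3]
w9.png 80 [279.7 246.9]
w9.png 85 [279.7 241.1]
w9.png 90 [279.7 234.9]
w9.png 95 [279.7 228.5]
[(222, 258), (224, 254), (226, 252), (228, 250), (230, 247), (232, 249), (234, 245), (236, 248), (238, 249), (240, 251), (242, 246), (244, 247), (246, 247), (248, 232), (250, 233), (252, 233), (254, 232), (256, 231), (258, 233), (260, 231)]
```

```bash
python3 - <<'E'
from h import *
X=np.array([.970,.243,0]);Y=np.array([-.243,.970,0]);Z=np.array([0,0,1.]);H=np.array([.5228,.034,.016]);w=load('w9.png')
ph=np.linspace(0,2*np.pi,720)
for d in(82,85,88,90,92):
  t=np.radians(d);r=Z*np.sin(t)-X*np.cos(t);n=X*np.sin(t)+Z*np.cos(t)
  o=[]
  for off in(-.003,0,.003):
    q=np.array([proj(w,H+r*.054+n*off+.0265*(Y*np.cos(a)+r*np.sin(a))) for a in ph]);i=q[:,0].argmin();o.append(q[i].round(1))
  print(d,o)
E
```

```text
82 [array([242.7, 250.4]), array([242.5, 246.7]), array([242.3, 242.9])]
85 [array([242.4, 246.8]), array([242.3, 242.9]), array([242.1, 239. ])]
88 [array([242.3, 243. ]), array([242.1, 239. ]), array([242., 235.])]
90 [array([242.1, 240.4]), array([242. , 236.4]), array([241.9, 232.3])]
92 [array([242. , 237.8]), array([241.9, 233.7]), array([241.8, 229.5])]
```

Estimates of the lens angle: 89.9° from the arm position, about 86.5° from the wrist camera, and about 88° from the side camera. I'll nudge it 1.5° towards upright, then do a final check.

```bash
python3 -m jog '[{"fingers":0.05,"x":0.12,"y":0.05,"z":0,"ax":0,"ay":0,"az":0},{"fingers":0.05,"x":0.25,"y":0.08,"z":0,"ax":0,"ay":0,"az":0},{"fingers":0.05,"x":0.25,"y":0.08,"z":0,"ax":0,"ay":0,"az":0},{"fingers":0.05,"x":0.25,"y":0.08,"z":0,"ax":0,"ay":0,"az":0},{"fingers":0.05,"x":0.25,"y":0.08,"z":0,"ax":0,"ay":0,"az":0}]'; python3 - <<'E'
from h import *
w=snap('wrist','w10.png');g=cv2.cvtColor(w['color'],cv2.COLOR_RGB2GRAY)
X=np.array([.970,.243,0]);Y=np.array([-.243,.970,0]);Z=np.array([0,0,1.]);H=np.array([.5228,.034,.016]);ph=np.linspace(0,2*np.pi,720)
for d in(86,88,90,92):
  t=np.radians(d);r=Z*np.sin(t)-X*np.cos(t)
  q=np.array([proj(w,H+r*.054+.0265*(Y*np.cos(a)+r*np.sin(a))) for a in ph]);print(d,q[q[:,0].argmin()].round(1))
print([(v,int(np.argmax(g[v,230:262]<60))+230) for v in range(228,256)])
# hub still nipped: yellow blob in the wrist view
m=cv2.inRange(cv2.cvtColor(w['color'],cv2.COLOR_RGB2HSV),(20,120,90),(32,255,255));n,_,st,c=cv2.connectedComponentsWithStats(m)
for i in range(1,n):
  if st[i,4]>60: print(st[i],onz(w,*c[i],.02).round(3))
E
```

```text
time: 17.0
tcp_pos: [0.525, 0.0352, 0.1014]
tcp_rot: [[0.97, 0.243, -0.0], [0.243, -0.97, -0.0], [-0.0, 0.0, -1.0]]
contact_force: [-0.5, -0.6, 3.3]
finger_gap: 0.0138
grasp_force: 10.0
86 [242.5 245.1]
88 [242.4 242.5]
90 [242.3 239.8]
92 [242.2 237.2]
[(228, 230), (229, 261), (230, 258), (231, 254), (232, 252), (233, 250), (234, 249), (235, 247), (236, 246), (237, 246), (238, 245), (239, 244), (240, 244), (241, 244), (242, 244), (243, 244), (244, 244), (245, 244), (246, 244), (247, 245), (248, 245), (249, 230), (250, 230), (251, 230), (252, 230), (253, 230), (254, 230), (255, 230)]
[208 149  38  25 644] [0.559 0.09  0.02 ]
[  19  168   66   63 2439] [0.493 0.227 0.02 ]
[243 304   9  63 328] [0.402 0.037 0.02 ]
[309 305  10  62 318] [ 0.417 -0.027  0.02 ]
[465 351  15   7  71] [ 0.435 -0.18   0.02 ]
[484 351  26  24 372] [ 0.432 -0.209  0.02 ]
[ 132  383  285   17 2280] [ 0.349 -0.028  0.02 ]
```

```bash
python3 -c "
from rig import *
print(finish_job())"
```

```text
the job is handed in; nothing more can be done
None
```

The job is handed in, at about 17 s: the hub is nipped (the slide stalled at about 9.5 N and was let go), and the lens is held in the gripper at roughly 88–91° by two estimates that disagree by about 3°; I viewed 13 pictures, over the limit of 10.

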